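Close the clay damp box with its inner cover panel

ROBOT

A 6-joint arm with a two-finger parallel gripper is mounted at the origin on the work surface. World frame = base frame: x ahead of the robot, y to its left, z up, the work surface at z = 0. Lengths are in m, angles in rad, forces in N, time in s.
With the tool pointing down it reaches from about 0.4 to 0.825 m from the base axis. Payload 7 kg.
Tool frame: the origin (TCP) lies midway between the tips of the shut fingers; the grasp point (between the pads) lies 19 mm behind it; z points along the fingers, y is the line along which they close (so a half turn about z gives the same grasp; the last joint's range is limited). The gripper opens to 88 mm and grips with 3 to 60 N. Pads are 19 mm wide; open, the fingers measure 130 mm over their backs; the gripper's body (78 mm by 193 mm) begins 47 mm behind the grasp point.
Start: joints at [-1.025, 0.359, 0.012, 0, -1.224, -0.288], TCP at [0.172, -0.653, 0.227] pointing down, gripper open.
Joint ranges: [-3.07, 3.07], [-1.43, 2.12], [-1.02, 1.25], [-3.03, 1.67], [-3.05, -0], [-3.03, 3.03]. Speed limits (rad/s): [2.39, 2.39, 3.01, 3.14, 3.14, 3.14].

INTERFACE

Orientations are given as a unit quaternion [x, y, z, w].
In Python, from rig import manip gives the robot as it stands.
- The arm moves only by the tool apply_moves, never from a script. Its argument "steps" is a list of rows, each a list of 3 entries, a list of its own where there are three numbers: the finger opening in m, from 0 to 0.0876, then the shift along the tool's x, y, z in m, then the turn about the tool's z in degrees. In form: [[jaw, [x, y, z], yaw], ...]. A call has exactly 10 rows; each row shifts and turns the commanded pose from where the row before left it, along the tool's axes as they then stand; what a row does not reach is not made up. A row lasts 1/12 s, in which the tool goes at most 41.7 mm and 7.16 degrees, less where a joint would pass 70% of its speed; a pose out of reach is approached as far as the arm can. A call is refused whole if a number of a shift passes 0.0417 or a number of a turn 7.16, either way. A call with a gripper value outside its range is refused whole. The fingers move at their own pace and stop on an object; "force" is the grip in N (left out, the last holds). Time passes only in rows, so rows that do not move let the fingers close, or fill a call up. It gives the time, the measured TCP pose, the force, the opening and the grip force at its end, in the units of the state.
- manip.get_state(): the state, without advancing time (a new reading comes with each control period).
- manip.read_camera(name): name is "side" or "top" or "wrist"; returns the picture (420x560x3 uint8, red, green, blue); there is no depth.
- manip.camera_model(name): a dict with "fov_y" (degrees; the focal length in pixels is half the picture's height over the tangent of half this angle, whatever the lens; pixels are square), "cx", "cy" (the principal point, pixels), "R" (3x3) and "t" (3): a world point X has camera coordinates R X + t. Camera axes: x right, y down, z forward; pixel columns grow to the right and rows downward; lengths in m; the calibration is good to about 2 mm. A picture is of the moment at which its call begins: read the wrist's pose just before it. camera_model takes no time and is no camera call; for the wrist camera it gives the pose at the moment of the call.
- manip.sign_off(): hands the job in; it is judged then, once.
The state is a dict: "clock": time; "qpos": joint angles; "dq": joint speeds; "joint_torque": joint torques, N m; "position": TCP position; "orientation": TCP orientation; "ft_force": force on the tool from outside, world axes, zero at the start; "torque": the same for the moment, N m; "opening": finger opening in m; "grip_force": force on a finger pad.
Only numpy, scipy, OpenCV 4.12 (cv2) and the standard library are available. Lean on these libraries where they do the work, as an engineer would, in place of code of your own. Each camera call takes 0.05 s, during which the arm holds its last target. There are 200 camera calls.

TASK

Close the clay damp box: take the plywood cover panel by its orange grip block and tilt its near edge in under the blue lip, deep into the pocket, until the far edge can drop inside the steel lip; then slide it back fully home against the stop under the steel lip, so that it lies flat on the inner ledges, tucked under both lips. Feel your way gently without forcing the panel against the box, set it down rather than dropping it, then let go; leave the other things on the table alone.

Things in the scene. Friction and masses are not known exactly. Their poses are not given: they have to be found in the camera images.
- box: Grey open-topped damp box fixed to the table, 276 (x) x 178 (y) x 120 mm high. Origin: centre of its underside; x runs from the blue lip (robot side) to the steel lip, z up. The opening between the lips is 200 mm (x = -100 to +100) by 162 mm (y = -81 to +81). The panel's final place is with its centre at x = 0, flat, under both lips by 12 mm, on two level ledges.
- blue_lip (a point): Middle of the blue lip's inner edge, on its top: box x = -100, y = 0, z = 120 mm. This flat lip, 5 mm thick (z = 115 to 120), spans the robot-side end over x = -138 to -100. Under it is a deep pocket that ends at a wall at x = -130. An aluminium ledge across the box, under the lip, runs from x = -130 to -80.
- steel_lip (a point): Middle of the bare steel lip's inner edge, on its top: box x = +100, y = 0, z = 120 mm. The lip is 5 mm thick, over x = +100 to +138. Under it is a shallow pocket that ends at a wall, the stop, at x = +112. A ledge runs from x = +80 to +112. Both ledges are rigid and at one height, screw-set: tops 56 to 86 mm above the box's underside, not measured: feel for it.
- rack: Two fixed parallel wooden battens on the table (each 20 x 180 x 20 mm, 160 mm apart) on which the panel lies at first, its underside 20 mm above the table. Origin: between the battens, at table height.
- panel: Plywood cover panel, 224 (x) x 150 (y) x 8 mm thick, 0.26 to 0.42 kg, balanced about its middle, the same either way round. Origin: centre of its underside; z up when flat. In the middle of its top stands an orange grip block, 14 mm thick (x) x 70 mm wide (y) x 45 mm high (8 to 53 mm above the underside), to be gripped across its 14 mm.
- panel_grip (a point): Centre of the orange grip block, 30.5 mm above the panel's underside; axes as the panel's.
- clay: Pale clay block 85 x 65 x 34 mm on the floor of the damp box, well below the ledges. Origin: centre of its underside. Leave alone.
- jar: Small white jar, 44 mm diameter, 55 mm high, beyond the battens. Origin: centre of its underside. Leave alone.
- spatula: Wooden-handled spatula lying on the table beyond the box, about 155 mm long. Leave alone.
- brush_pot: Red pot, 96 mm diameter, 180 mm high with the brushes in it, at the left of the table. Leave alone.
- paper_cup: White cup, 80 mm diameter, 110 mm high, at the right. Leave alone.
- figurine: Clay figurine on a round wood slice of 130 mm diameter, 142 mm high, at the left. Leave alone.
- pliers: Blue-handled pliers, about 150 mm long, lying at the right. Leave alone.

How it is judged:
On the way:
1. the panel has gone in through the opening, deep under the blue lip (x of panel in the frame of box below -0.009 m and z of panel in the frame of box between 0.05 and 0.125 m and y of panel in the frame of box between -0.015 and 0.015 m).
At the end, for the whole second after the job is handed in: The panel rests inside the damp box flat (within 0.025 rad) on both ledges, under both lips, pushed home against the stop under the steel lip (centre within 4 mm of the final place along the box, 10 mm across it), released and at rest (x of panel in the frame of box between -0.004 and 0.004 m and y of panel in the frame of box between -0.01 and 0.01 m and z of panel in the frame of box between 0.052 and 0.09 m and angle between panel's own z axis and vertical below 0.025 rad and linear speed of panel below 0.01 m/s and angular speed of panel below 0.05 rad/s); the robot touches nothing.
It fails at once if the panel is forced against the box or its ledges with more than 35 N (contact force between panel and box above 35 N).
It fails at once if the panel is dropped (moves faster than 0.12 m/s while no longer gripped) (linear speed of panel above 0.12 m/s and contact force between panel and the fingers below 8 N).
It fails at once if the arm or fingers press on the box with more than 20 N (contact force between any of the arm, the fingers and box above 20 N).
It fails at once if a bystander is moved more than 20 mm (distance of any of clay, jar, spatula, brush_pot, paper_cup, figurine, pliers from where it was at the start of the episode above 0.02 m).
It also fails if it takes over 64 s, if anything falls off the work surface, if the arm or the gripper's body presses on something with over 40 N, if the wrist force passes 120 N, or if a joint passes its speed limit or range.

## Working session

There is one attempt and no reset: what is moved stays moved. The work goes in short steps, Python scripts to look and compute and a tool call to move; the robot and the scene stay as the last step left them, time stands still between calls to the robot, and variables do not carry over. Pictures are saved under pics/ and viewed, at most 14 in all, crops included, and the job is handed in when it is done.

Besides the shell and the picture viewer there is one more tool, called after "Emit:" by a JSON object that holds its "op" and its "data", one argument or row to a line. apply_moves: Moves the arm, as the interface text tells. Its arguments: {"type":"object","properties":{"steps":{"type":"array"},"force":{"type":"number"}},"required":["steps"]}

```bash
mkdir -p pics; ls; python3 - <<'E'
from rig import manip
import cv2
for n in("top","side"):
    cv2.imwrite(f"pics/{n}0.png",cv2.cvtColor(manip.read_camera(n),cv2.COLOR_RGB2BGR))
    print(n,manip.camera_model(n))
print(manip.get_state())
E
```

```text
pics
top {'fov_y': 47.80396240302426, 'cx': 273.67306172483774, 'cy': 201.50359255694013, 'R': array([[ 0.00595124, -0.99955947,  0.02907677],
       [-0.98712205, -0.01052054, -0.15962261],
       [ 0.1598582 , -0.02775236, -0.9867498 ]]), 't': array([-0.02346522,  0.60889374,  1.27663466])}
side {'fov_y': 50.819700170431105, 'cx': 279.65105759453803, 'cy': 203.72046152747785, 'R': array([[-0.84011028, -0.54187962, -0.02410783],
       [-0.27682652,  0.46655514, -0.84005558],
       [ 0.46645663, -0.69906565, -0.54196443]]), 't': array([0.50194423, 0.26006927, 0.94739824])}
{'clock': 0.1, 'qpos': array([-1.02493046e+00,  3.59333173e-01,  1.11514106e-02, -2.86436835e-04,
       -1.22407698e+00, -2.88094496e-01]), 'dq': array([ 0.00029865, -0.0019328 ,  0.00418965,  0.00011402,  0.00108809,
       -0.00041395]), 'joint_torque': array([ 3.52839052e-04, -5.84161198e+01,  2.93753529e+01,  7.01560244e+00,
        1.02002715e-02, -4.28819783e-05]), 'position': array([ 0.17193198, -0.65229552,  0.22570917]), 'orientation': array([-1.28480754e-01,  9.91711724e-01,  7.23090913e-04, -1.73017264e-04]), 'ft_force': array([-0.63535931,  0.44862622, -0.06266046]), 'torque': array([ 0.01982814,  0.02650787, -0.00294073]), 'grip_force': 0.0, 'opening': 0.08757068925161762}
```

View pics/top0.png

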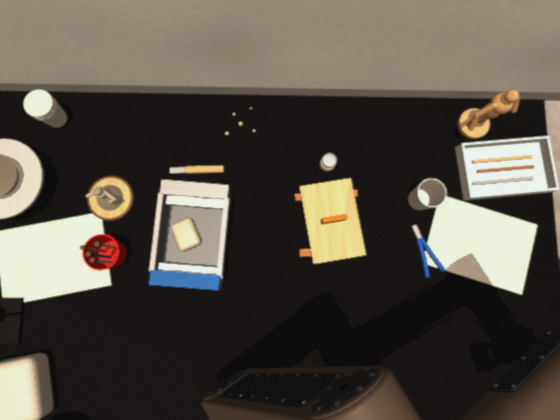

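View pics/side0.png

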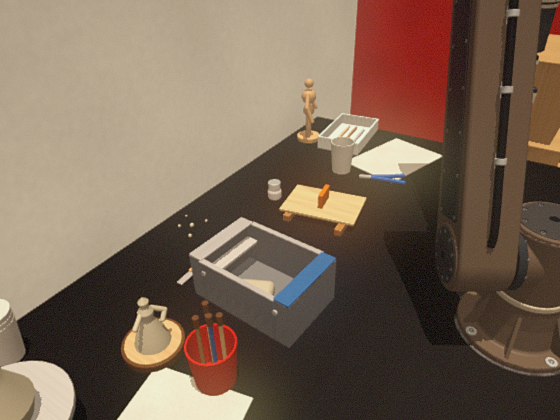

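The top view shows the box around px (190,237), with the blue lip on the robot side. The panel is on the battens at about (333,220), and the orange block is at (334,218). The side view agrees. I'll enlarge both areas to read the corners.

```bash
python3 - <<'E'
import cv2,numpy as np
im=cv2.imread("pics/top0.png")
a=im[170:300,140:240]; b=im[170:300,285:385]
o=np.hstack([cv2.resize(x,None,fx=4,fy=4,interpolation=cv2.INTER_CUBIC) for x in(a,b)])
o=cv2.convertScaleAbs(o,alpha=1.2)
cv2.imwrite("pics/crop0.png",o)
E
```

```text
(no output)
```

View pics/crop0.png

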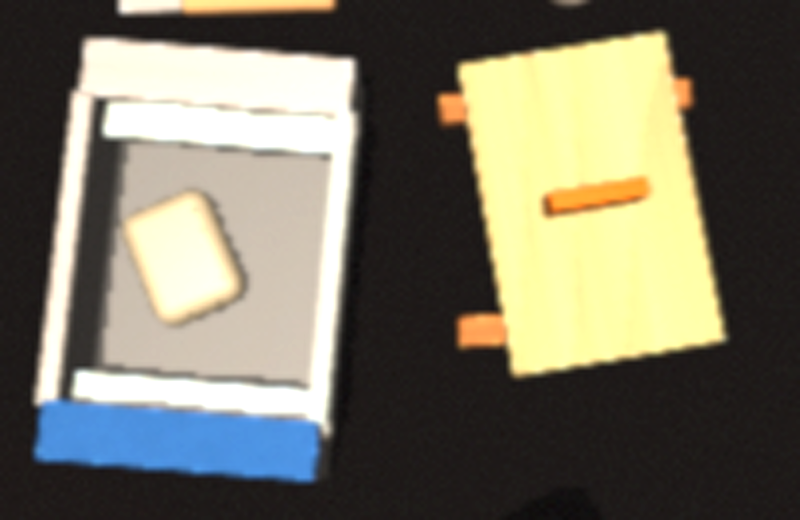

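The crop shows four clear corners for the panel top and for the box top. I'll fit a pose to each.

```bash
cat > h.py <<'E'
import numpy as np
from scipy.optimize import least_squares
from scipy.spatial.transform import Rotation as R
def project(m,X):
    c=np.asarray(X)@m["R"].T+m["t"]; f=210/np.tan(np.radians(m["fov_y"]/2))
    return c[:,:2]/c[:,2:]*f+[m["cx"],m["cy"]]
def back(m,uv,z):
    f=210/np.tan(np.radians(m["fov_y"]/2)); d=np.c_[(np.atleast_2d(uv)-[m["cx"],m["cy"]])/f,np.ones(len(np.atleast_2d(uv)))]@m["R"]
    C=-m["R"].T@m["t"]; return C+d*((z-C[2])/d[:,2])[:,None]
def fit(m,uv,loc,z,x0):
    def pts(p): 
        c,s=np.cos(p[2]),np.sin(p[2]); l=np.asarray(loc); return np.c_[p[0]+c*l[:,0]-s*l[:,1],p[1]+s*l[:,0]+c*l[:,1],np.zeros(len(l))+z]
    r=least_squares(lambda p:(project(m,pts(p))-uv).ravel(),x0); return r.x,r.fun
E
python3 - <<'E'
from rig import manip; from h import *
m=manip.camera_model("top")
cr=lambda L,x0:np.array([[x0+(u+.5)/4-.5,170+(v+.5)/4-.5] for u,v in L])
P=cr([(58,64),(267,33),(327,340),(113,376)],285)
print("panel",*fit(m,P,[(.112,.075),(.112,-.075),(-.112,-.075),(-.112,.075)],.028,[.6,-.1,0]))
G=cr([(145,215),(249,195),(249,178),(145,195)],285)
print("grip top",back(m,cr([(197,194)],285),.073),back(m,cr([(145,202),(250,186)],285),.073))
B=cr([(85,38),(356,59),(316,481),(35,461),(42,402),(80,90)],140)
print("box",*fit(m,B,[(.138,.089),(.138,-.089),(-.138,-.089),(-.138,.089),(-.1,.089),(.1,.089)],.12,[.6,.2,0]))
print("pot",back(m,[(102,252)],.12),"fig",back(m,[(110,198)],0), "jar",back(m,[(329,158)],.055))
s=manip.get_state();print(R.from_quat(s["orientation"]).as_matrix().round(3),np.degrees(s["qpos"]))
E
```

```text
panel [ 0.56133689 -0.18601592  0.16873614] [ 0.56419376  0.07502973 -0.48327581 -0.17228103 -0.57560202  0.21635899
  0.48745449 -0.10504681]
grip top [[ 0.56081292 -0.18316525  0.073     ]] [[ 0.55495229 -0.14734475  0.073     ]
 [ 0.56669775 -0.21978248  0.073     ]]
box [ 0.51074128  0.2031363  -0.07115985] [ 0.26741711 -0.09217782 -0.40148331  0.11907269 -0.3699073   0.03729459
  0.30609065 -0.37203893  0.32595938 -0.60184881 -0.14549446  0.98236831]
pot [[0.46117899 0.42501214 0.12      ]] fig [[0.62223977 0.45143351 0.        ]] jar [[ 0.73486907 -0.17457609  0.055     ]]
[[-0.967 -0.255 -0.001]
 [-0.255  0.967  0.001]
 [ 0.     0.001 -1.   ]] [-5.87241895e+01  2.05882743e+01  6.38928766e-01 -1.64116217e-02
 -7.01344445e+01 -1.65065987e+01]
```

Emit:
{"op": "apply_moves", "data": {
  "steps": [
    [0.0876, [-0.0247, 0.0176, 0], 0],
    [0.0876, [-0.0247, 0.0176, 0], 0],
    [0.0876, [-0.0247, 0.0176, 0], 0],
    [0.0876, [-0.0247, 0.0176, 0], 0],
    [0.0876, [-0.0247, 0.0176, 0], 0],
    [0.0876, [-0.0247, 0.0176, 0], 0],
    [0.0876, [-0.0247, 0.0176, 0], 0],
    [0.0876, [-0.0247, 0.0176, 0], 0],
    [0.0876, [-0.0247, 0.0176, 0], 0],
    [0.0876, [-0.0247, 0.0176, 0], 0]
  ]
}}

```text
clock: 0.93
position: [0.3666, -0.4181, 0.2263]
orientation: [-0.129, 0.992, 0.0, -0.0]
ft_force: [0.4, -1.2, 0.1]
opening: 0.0876
grip_force: 0.0
```

Emit:
{"op": "apply_moves", "data": {
  "steps": [
    [0.0876, [-0.0247, 0.0176, 0], 0],
    [0.0876, [-0.0247, 0.0176, 0], 0],
    [0.0876, [-0.0247, 0.0176, 0], 0],
    [0.0876, [-0.0247, 0.0176, 0], 0],
    [0.0876, [-0.0247, 0.0176, 0], 0],
    [0.0876, [-0.0247, 0.0176, 0], 0],
    [0.0876, [-0.0247, 0.0176, 0], 0],
    [0.0876, [-0.0247, 0.0176, 0], 0],
    [0.0876, [-0.0247, 0.0176, 0], 0],
    [0.0876, [0, 0, 0], 5.1]
  ]
}}

```text
clock: 1.77
position: [0.5433, -0.2064, 0.2259]
orientation: [-0.086, 0.996, 0.0, 0.0]
ft_force: [-0.9, -0.7, 0.2]
opening: 0.0874
grip_force: 0.0
```

```bash
cat >> h.py <<'E'
def delta(s,xyz,yaw):
    "tool-frame shift to a world TCP target, and tool-z turn (deg) so tool y lies at world yaw+90"
    M=R.from_quat(s["orientation"]).as_matrix(); a=np.arctan2(M[1,1],M[0,1])-np.pi/2
    return (M.T@(np.asarray(xyz)-s["position"])).round(4), np.degrees(a-yaw).round(2)
E
python3 - <<'E'
from rig import manip; from h import *; import cv2
m=manip.camera_model("wrist");s=manip.get_state()
cv2.imwrite("pics/w0.png",cv2.cvtColor(manip.read_camera("wrist"),cv2.COLOR_RGB2BGR))
print(s["position"],s["clock"],s["ft_force"],delta(s,[.561,-.185,.15],.169))
np.savez("w0.npz",**m)
E
```

```text
[ 0.54328506 -0.20644582  0.22592271] 1.7667 [-0.85422169 -0.72845566  0.2020144 ] (array([-0.0211,  0.0181,  0.0759]), np.float64(0.22))
```

View pics/w0.png

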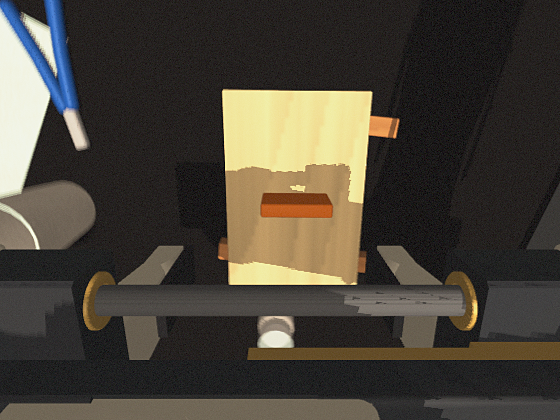

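The wrist view shows the near panel corners at (223,91) and (371,91). The block's ends are at columns 261 and 332, around rows 194 to 206 on top.

```bash
python3 - <<'E'
from h import *
m=dict(np.load("w0.npz"))
a=back(m,[(222.5,90.5),(371.5,91.5)],.028);print(a,np.linalg.norm(a[0]-a[1]))
d=a[0]-a[1];y=np.arctan2(d[1],d[0])-np.pi/2;y=(y+np.pi/2)%np.pi-np.pi/2;print("yaw",y,"ctr",a.mean(0)+.112*np.array([np.cos(y),np.sin(y),0]))
b=back(m,[(261,194),(331,194),(261,205.5),(332.5,205.5)],.073);print(b,b.mean(0))
E
```

```text
[[ 0.46498321 -0.27832855  0.028     ]
 [ 0.44051317 -0.13207372  0.028     ]] 0.14828775098962435
yaw 0.16577554582474807 ctr [ 0.56321274 -0.1867192   0.028     ]
[[ 0.55144862 -0.22352664  0.073     ]
 [ 0.54009251 -0.15820167  0.073     ]
 [ 0.56267982 -0.22175649  0.073     ]
 [ 0.55096283 -0.15435476  0.073     ]] [ 0.55129594 -0.18945989  0.073     ]
```

```bash
python3 - <<'E'
from rig import manip; from h import *
print(delta(manip.get_state(),[.562,-.1865,.036],.167))
E
```

```text
(array([-0.0235,  0.0175,  0.1898]), np.float64(-0.27))
```

Emit:
{"op": "apply_moves", "data": {
  "steps": [
    [0.0876, [-0.0118, 0.0087, 0], -0.3],
    [0.0876, [-0.0118, 0.0087, 0.01], 0],
    [0.0876, [0, 0, 0.025], 0],
    [0.0876, [0, 0, 0.025], 0],
    [0.0876, [0, 0, 0.025], 0],
    [0.0876, [0, 0, 0.025], 0],
    [0.0876, [0, 0, 0.02], 0],
    [0.0876, [0, 0, 0.01], 0],
    [0.0876, [0, 0, 0], 0],
    [0.0876, [0, 0, 0], 0]
  ]
}}

```text
clock: 2.65
position: [0.561, -0.1887, 0.0864]
orientation: [-0.087, 0.996, -0.0, -0.0]
ft_force: [0.6, -0.4, 0.6]
opening: 0.0877
grip_force: 0.0
```

```bash
python3 - <<'E'
from rig import manip; from h import *; import cv2
m=manip.camera_model("wrist");s=manip.get_state()
w=manip.read_camera("wrist");t=manip.read_camera("side")[150:270,250:410]
cv2.imwrite("pics/w1.png",cv2.cvtColor(np.vstack([cv2.resize(w[:,:],(400,300)),cv2.resize(t,(400,300))]),cv2.COLOR_RGB2BGR))
print(s["position"],s["ft_force"],delta(s,[.562,-.1865,.036],.167))
E
```

```text
[ 0.56099677 -0.18865222  0.08639135] [ 0.55720033 -0.42679029  0.56486307] (array([-0.0014,  0.002 ,  0.0504]), np.float64(0.44))
```

View pics/w1.png

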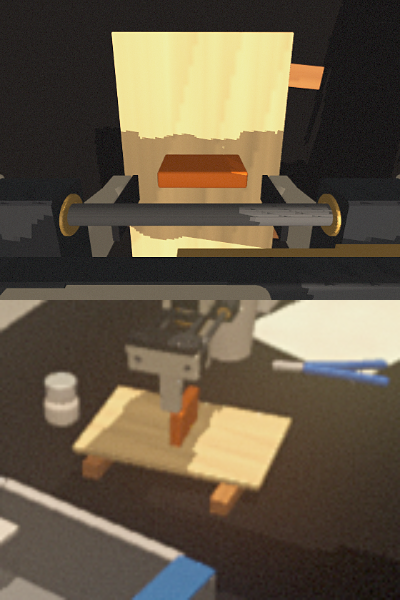

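The fingers straddle the block across its 70 mm: it spans columns 157–247 in the wrist view, with a finger on each side. I chose this grip because the tool can't tilt, so the panel has to pivot between the pads.

Emit:
{"op": "apply_moves", "data": {
  "steps": [
    [0.0876, [-0.0014, 0.002, 0.01], 0.4],
    [0.0876, [0, 0, 0.02], 0],
    [0.0876, [0, 0, 0.015], 0],
    [0.0876, [0, 0, 0.005], 0],
    [0.0876, [0, 0, 0], 0],
    [0.06, [0, 0, 0], 0],
    [0.06, [0, 0, 0], 0],
    [0.06, [0, 0, 0], 0],
    [0.06, [0, 0, 0], 0],
    [0.06, [0, 0, 0], 0]
  ],
  "force": 25
}}

```text
clock: 3.58
position: [0.5626, -0.1863, 0.0376]
orientation: [-0.084, 0.997, -0.0, 0.001]
ft_force: [-0.9, 1.2, 3.6]
opening: 0.0698
grip_force: 25.0
```

Emit:
{"op": "apply_moves", "data": {
  "steps": [
    [0.06, [0, 0, -0.005], 0],
    [0.06, [0, 0, -0.01], 0],
    [0.06, [0, 0, -0.015], 0],
    [0.06, [0, 0, -0.025], 0],
    [0.06, [0, 0, -0.03], 0],
    [0.06, [0, 0, -0.03], 0],
    [0.06, [0, 0, -0.03], 0],
    [0.06, [0, 0, -0.02], 0],
    [0.06, [0, 0, -0.015], 0],
    [0.06, [0, 0, -0.005], 0]
  ]
}}

```text
clock: 4.42
position: [0.5627, -0.1865, 0.2251]
orientation: [-0.083, 0.997, -0.0, 0.002]
ft_force: [-0.6, -0.1, -2.8]
opening: 0.0699
grip_force: 25.0
```

```bash
cat >> h.py <<'E'
BOX=[.5107,.2031]; BY=-.0712
def boxpt(x,y,z): return [BOX[0]+np.cos(BY)*x-np.sin(BY)*y,BOX[1]+np.sin(BY)*x+np.cos(BY)*y,z]
def inbox(p):
    d=np.asarray(p)[:2]-BOX; c,s=np.cos(BY),np.sin(BY); return np.array([c*d[0]+s*d[1],-s*d[0]+c*d[1]])
E
python3 - <<'E'
from rig import manip; from h import *; import cv2
s=manip.get_state()
t=manip.read_camera("side")
cv2.imwrite("pics/s1.png",cv2.cvtColor(t,cv2.COLOR_RGB2BGR))
print(s["position"],s["ft_force"],s["torque"],s["opening"],delta(s,boxpt(.02,0,.215),BY))
E
```

```text
[ 0.56265558 -0.1864949   0.2250631 ] [-0.57860361 -0.06184737 -2.7853614 ] [ 0.01225359 -0.13431168  0.03384022] 0.0699137926755002 (array([-0.033 ,  0.3881,  0.0098]), np.float64(13.66))
```

View pics/s1.png

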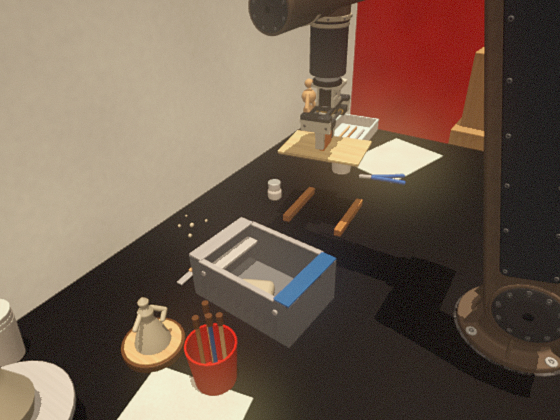

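The panel is lifted level (weight about 2.9 N). Next I'll carry it over the box.

Emit:
{"op": "apply_moves", "data": {
  "steps": [
    [0.06, [-0.001, 0.01, 0], 0],
    [0.06, [-0.002, 0.02, 0], 0],
    [0.06, [-0.0025, 0.028, 0], 0],
    [0.06, [-0.0025, 0.03, 0], 0],
    [0.06, [-0.0025, 0.03, 0], 0],
    [0.06, [-0.0025, 0.03, 0], 0],
    [0.06, [-0.0025, 0.03, 0], 0],
    [0.06, [-0.0025, 0.03, 0], 0],
    [0.06, [-0.0025, 0.03, 0], 0],
    [0.06, [-0.0025, 0.03, 0], 0]
  ]
}}

```text
clock: 5.3
position: [0.5385, 0.0833, 0.2199]
orientation: [-0.083, 0.997, -0.0, -0.001]
ft_force: [0.7, 0.7, -3.9]
opening: 0.0699
grip_force: 25.0
```

Emit:
{"op": "apply_moves", "data": {
  "steps": [
    [0.06, [-0.003, 0.03, 0], 0],
    [0.06, [-0.003, 0.03, 0], 0],
    [0.06, [-0.002, 0.025, 0], 0],
    [0.06, [-0.002, 0.02, 0], 0],
    [0.06, [0, 0.015, 0], 0],
    [0.06, [0, 0, 0], 3.4],
    [0.06, [0, 0, 0], 3.4],
    [0.06, [0, 0, 0], 3.4],
    [0.06, [0, 0, 0], 3.4],
    [0.06, [0, 0, 0], 0]
  ]
}}

```text
clock: 6.13
position: [0.5291, 0.2015, 0.2203]
orientation: [0.037, 0.999, -0.001, -0.001]
ft_force: [-0.7, -0.3, -3.1]
opening: 0.0698
grip_force: 25.0
```

```bash
python3 - <<'E'
from rig import manip; from h import *; import cv2
m=manip.camera_model("wrist");s=manip.get_state()
w=manip.read_camera("wrist"); np.savez("w2.npz",**m)
cv2.imwrite("pics/w2.png",cv2.cvtColor(w,cv2.COLOR_RGB2BGR))
cv2.imwrite("pics/t2.png",cv2.cvtColor(manip.read_camera("top"),cv2.COLOR_RGB2BGR))
print(s["position"],s["ft_force"],s["torque"],s["opening"],delta(s,boxpt(.02,0,.215),BY))
E
```

```text
[0.52905958 0.20151667 0.22034304] [-0.66627804 -0.31168215 -3.10346481] [ 0.01476273 -0.05434925  0.05089042] 0.06983501947822701 (array([-0.0016,  0.0003,  0.0053]), np.float64(-0.12))
```

View pics/w2.png

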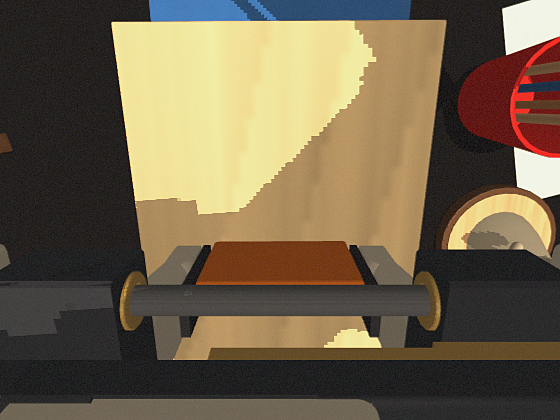

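The panel's near edge runs from (112,22) to (445,20). The blue lip's side edges are at columns 149 and 410. I'll check both against the estimates.

```bash
python3 - <<'E'
from h import *
m=dict(np.load("w2.npz"))
a=back(m,[(112,22),(445,20)],.2107);print([inbox(p) for p in a],np.linalg.norm(a[0]-a[1]))
d=a[0]-a[1];print("yaw in box deg",np.degrees((np.arctan2(d[1],d[0])-BY)%np.pi-np.pi/2))
b=back(m,[(149,18),(149,2),(410,18),(410,2)],.12);print([inbox(p).round(4) for p in b])
E
```

```text
[array([-0.09292142, -0.07463612]), array([-0.09326208,  0.07300788])] 0.1476443863079222
yaw in box deg 0.1321976741014302
[array([-0.1146, -0.0895]), array([-0.1243, -0.0884]), array([-0.1141,  0.0886]), array([-0.1237,  0.0876])]
```

Emit:
{"op": "apply_moves", "data": {
  "steps": [
    [0.06, [0, 0, 0.004], 0],
    [0.06, [0, 0, 0.008], 0],
    [0.06, [0, 0, 0.012], 0],
    [0.06, [0, 0, 0.014], 0],
    [0.06, [0, 0, 0.014], 0],
    [0.06, [0, 0, 0.01], 0],
    [0.06, [0, 0, 0.008], 0],
    [0.06, [0, 0, 0.003], 0],
    [0.06, [0, 0, 0], 0],
    [0.06, [0, 0, 0], 0]
  ],
  "force": 15
}}

```text
clock: 7.07
position: [0.5303, 0.2019, 0.1489]
orientation: [0.035, 0.999, 0.0, 0.0]
ft_force: [-0.7, -0.6, -3.5]
opening: 0.0699
grip_force: 15.0
```

Emit:
{"op": "apply_moves", "data": {
  "steps": [
    [0.06, [0, 0, 0.001], 0],
    [0.06, [0, 0, 0.001], 0],
    [0.06, [0, 0, 0.001], 0],
    [0.06, [0, 0, 0.001], 0],
    [0.06, [0, 0, 0.001], 0],
    [0.06, [0, 0, 0.001], 0],
    [0.06, [0, 0, 0.001], 0],
    [0.06, [0, 0, 0.001], 0],
    [0.06, [0, 0, 0.001], 0],
    [0.06, [0, 0, 0.001], 0]
  ]
}}

```text
clock: 7.9
position: [0.53, 0.2018, 0.1385]
orientation: [0.035, 0.999, 0.0, -0.0]
ft_force: [1.0, 0.7, -2.8]
opening: 0.07
grip_force: 15.0
```

Contact with the steel lip should come at about 0.1376, so I'll continue gently.

Emit:
{"op": "apply_moves", "data": {
  "steps": [
    [0.06, [0, 0, 0.0007], 0],
    [0.06, [0, 0, 0.0007], 0],
    [0.06, [0, 0, 0.0007], 0],
    [0.06, [0, 0, 0.0007], 0],
    [0.06, [0, 0, 0.0007], 0],
    [0.06, [0, 0, 0.0005], 0],
    [0.06, [0, 0, 0.0005], 0],
    [0.06, [0, 0, 0], 0],
    [0.06, [0, 0, 0], 0],
    [0.06, [0, 0, 0], 0]
  ],
  "force": 12
}}

```text
clock: 8.73
position: [0.53, 0.2018, 0.134]
orientation: [0.035, 0.999, 0.0, 0.0]
ft_force: [-1.0, 0.3, -1.6]
opening: 0.0695
grip_force: 12.0
```

```bash
cat >> h.py <<'E'
def st():
    from rig import manip
    s=manip.get_state(); print("inbox",inbox(s["position"]).round(4),"z",s["position"][2].round(4),"F",s["ft_force"].round(2),"T",s["torque"].round(3),s["opening"].round(4),s["grip_force"],s["clock"])
    return s
E
python3 -c "from h import *;st()"
```

```text
Traceback (most recent call last):
  File "h.py", line 24, in st
    s=manip.get_state(); print("inbox",inbox(s["position"]).round(4),"z",s["position"][2].round(4),"F",s["ft_force"].round(2),"T",s["torque"].round(3),s["opening"].round(4),s["grip_force"],s["clock"])
                                                                                                                                                       ^^^^^^^^^^^^^^^^^^
AttributeError: 'float' object has no attribute 'round'
```

Emit:
{"op": "apply_moves", "data": {
  "steps": [
    [0.06, [0, 0, 0.001], 0],
    [0.06, [0, 0, 0.001], 0],
    [0.06, [0, 0, 0.001], 0],
    [0.06, [0, 0, 0.001], 0],
    [0.06, [0, 0, 0.001], 0],
    [0.06, [0, 0, 0.001], 0],
    [0.06, [0, 0, 0.001], 0],
    [0.06, [0, 0, 0.001], 0],
    [0.06, [0, 0, 0.001], 0],
    [0.06, [0, 0, 0], 0]
  ]
}}

```text
clock: 9.57
position: [0.5299, 0.2017, 0.1248]
orientation: [0.035, 0.999, -0.0, -0.0]
ft_force: [-1.1, 0.2, -1.6]
opening: 0.0697
grip_force: 12.0
```

```bash
sed -i 's/s\["opening"\].round(4)/s["opening"]/' h.py; python3 - <<'E'
from rig import manip; from h import *; import cv2
st()
m=manip.camera_model("wrist"); np.savez("w3.npz",**m)
w=manip.read_camera("wrist");t=manip.read_camera("side")[150:360,170:450]
o=np.vstack([cv2.resize(w[:300],(560,300)),cv2.resize(t,(400,300)).repeat(1,0) if 0 else cv2.copyMakeBorder(cv2.resize(t,(400,300)),0,0,0,160,0)])
cv2.imwrite("pics/w3.png",cv2.cvtColor(o,cv2.COLOR_RGB2BGR))
E
```

```text
inbox [0.0192 0.    ] z 0.1248 F [-1.07  0.2  -1.59] T [ 0.011  0.38  -0.038] 0.06967559543732726 11.999891996383667 9.5667
```

View pics/w3.png

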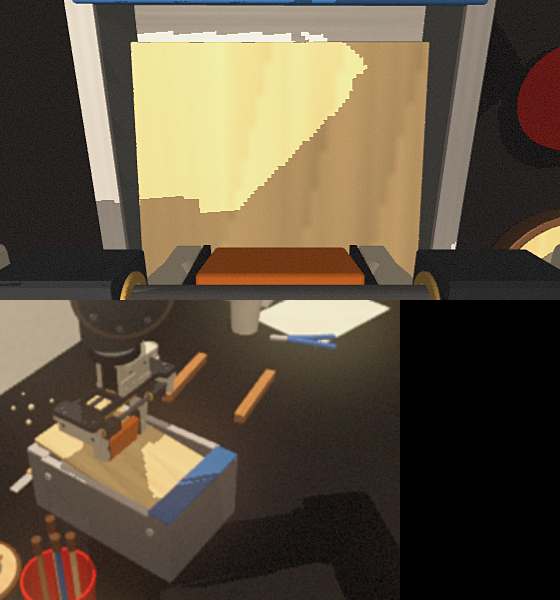

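The near edge (131–428, row 42) now looks narrower than before, so it has dropped. It's inside the opening with gaps on both sides. I'll work out its height.

```bash
python3 - <<'E'
from h import *
m=dict(np.load("w3.npz"))
for z in(.095,.1,.105,.11,.115,.12,.125):
    a=back(m,[(131,42.5),(428.5,42.5)],z); print(z,np.linalg.norm(a[0]-a[1]).round(4),[inbox(p).round(4) for p in a])
print(inbox(back(m,[(280,4)],.12)[0]))
E
```

```text
0.095 0.1501 [array([-0.0868, -0.0753]), array([-0.0868,  0.0748])]
0.1 0.1461 [array([-0.086 , -0.0733]), array([-0.086 ,  0.0728])]
0.105 0.1421 [array([-0.0852, -0.0712]), array([-0.0852,  0.0708])]
0.11 0.1381 [array([-0.0844, -0.0692]), array([-0.0844,  0.0688])]
0.115 0.1341 [array([-0.0836, -0.0672]), array([-0.0836,  0.0668])]
0.12 0.13 [array([-0.0828, -0.0652]), array([-0.0828,  0.0648])]
0.125 0.126 [array([-0.082 , -0.0632]), array([-0.082 ,  0.0628])]
[-9.77456364e-02 -8.59474799e-05]
```

The near edge top is at z ≈ 0.097, below the lip, at box x ≈ -0.087. I'll raise it a touch and slide it 38 mm deep into the blue pocket.

Emit:
{"op": "apply_moves", "data": {
  "steps": [
    [0.06, [0.001, 0, -0.001], 0],
    [0.06, [0.002, 0, -0.001], 0],
    [0.06, [0.003, 0, -0.001], 0],
    [0.06, [0.003, 0, 0], 0],
    [0.06, [0.003, 0, 0], 0],
    [0.06, [0.003, 0, 0], 0],
    [0.06, [0.003, 0, 0], 0],
    [0.06, [0.002, 0, 0], 0],
    [0.06, [0, 0, 0], 0],
    [0.06, [0, 0, 0], 0]
  ]
}}

```text
clock: 10.5
position: [0.51, 0.2033, 0.1282]
orientation: [0.035, 0.999, 0.0, 0.0]
ft_force: [0.3, -0.5, -2.3]
opening: 0.07
grip_force: 12.0
```

```bash
python3 -c "from h import *;st()"
```

```text
inbox [-0.0007  0.0001] z 0.1282 F [ 0.31 -0.52 -2.3 ] T [-0.037 -0.095  0.029] 0.07000564650113933 11.999890208244324 10.5
```

Emit:
{"op": "apply_moves", "data": {
  "steps": [
    [0.06, [0.002, 0, 0], 0],
    [0.06, [0.002, 0, 0], 0],
    [0.06, [0.002, 0, 0], 0],
    [0.06, [0.002, 0, 0], 0],
    [0.06, [0.002, 0, 0], 0],
    [0.06, [0.002, 0, 0], 0],
    [0.06, [0.002, 0, 0], 0],
    [0.06, [0.002, 0, 0], 0],
    [0.06, [0.001, 0, 0], 0],
    [0.06, [0, 0, 0], 0]
  ]
}}

```text
clock: 11.33
position: [0.4928, 0.2044, 0.1281]
orientation: [0.035, 0.999, 0.0, -0.0]
ft_force: [-0.5, -1.0, -3.5]
opening: 0.0699
grip_force: 12.0
```

```bash
python3 - <<'E'
from rig import manip; from h import *; import cv2
st()
m=manip.camera_model("wrist"); np.savez("w4.npz",**m)
w=manip.read_camera("wrist");t=manip.read_camera("side")[170:350,180:360]
T=manip.read_camera("top")[160:300,130:250]
o=np.vstack([cv2.resize(w[:300],(560,300)),np.hstack([cv2.resize(t,(300,300)),cv2.resize(T,(260,300))])])
cv2.imwrite("pics/w4.png",cv2.cvtColor(o,cv2.COLOR_RGB2BGR))
E
```

```text
inbox [-0.018  0.   ] z 0.1281 F [-0.5  -0.98 -3.52] T [-0.015  0.011  0.013] 0.06994275149543314 11.999788284301758 11.3333
```

View pics/w4.png

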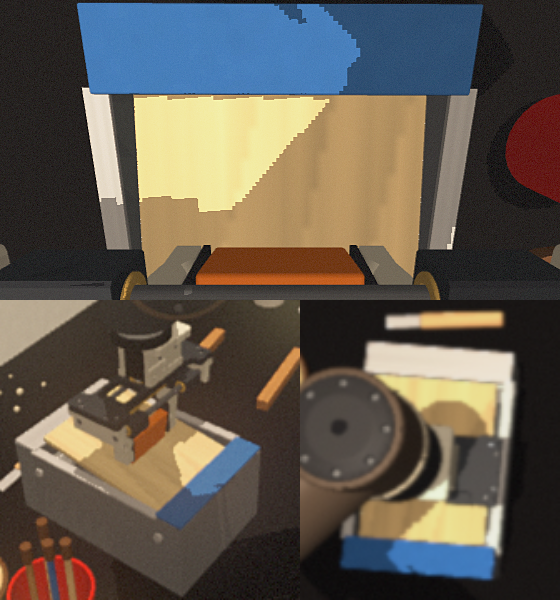

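The near edge is under the blue lip and the far edge is at or just inside the steel lip's inner edge, with no contact force. I'll go 1.5 mm deeper, then lower and feel for the ledge.

Emit:
{"op": "apply_moves", "data": {
  "steps": [
    [0.06, [0.0015, 0, 0], 0],
    [0.06, [0, 0, 0.001], 0],
    [0.06, [0, 0, 0.001], 0],
    [0.06, [0, 0, 0.001], 0],
    [0.06, [0, 0, 0.001], 0],
    [0.06, [0, 0, 0.001], 0],
    [0.06, [0, 0, 0.001], 0],
    [0.06, [0, 0, 0.001], 0],
    [0.06, [0, 0, 0.001], 0],
    [0.06, [0, 0, 0], 0]
  ]
}}

```text
clock: 12.32
position: [0.4914, 0.2044, 0.1198]
orientation: [0.035, 0.999, -0.0, -0.0]
ft_force: [-0.3, 0.9, -3.5]
opening: 0.0698
grip_force: 12.0
```

```bash
python3 -c "from h import *;st()"
```

```text
inbox [-0.0193 -0.0001] z 0.1198 F [-0.27  0.86 -3.48] T [-0.012  0.016  0.019] 0.06975213852493567 11.999808847904205 12.3167
```

Emit:
{"op": "apply_moves", "data": {
  "steps": [
    [0.06, [0, 0, 0.001], 0],
    [0.06, [0, 0, 0.001], 0],
    [0.06, [0, 0, 0.001], 0],
    [0.06, [0, 0, 0.001], 0],
    [0.06, [0, 0, 0.001], 0],
    [0.06, [0, 0, 0.001], 0],
    [0.06, [0, 0, 0.001], 0],
    [0.06, [0, 0, 0.001], 0],
    [0.06, [0, 0, 0], 0],
    [0.06, [0, 0, 0], 0]
  ]
}}

```text
clock: 13.15
position: [0.4916, 0.2045, 0.1121]
orientation: [0.035, 0.999, 0.0, 0.0]
ft_force: [0.8, 0.5, -3.5]
opening: 0.07
grip_force: 12.0
```

```bash
python3 -c "from h import *;st()"
```

```text
inbox [-0.0191  0.0001] z 0.1121 F [ 0.84  0.52 -3.45] T [-0.068 -0.036  0.02 ] 0.07000547368742739 11.999848186969757 13.15
```

Emit:
{"op": "apply_moves", "data": {
  "steps": [
    [0.06, [0, 0, 0.001], 0],
    [0.06, [0, 0, 0.001], 0],
    [0.06, [0, 0, 0.001], 0],
    [0.06, [0, 0, 0.001], 0],
    [0.06, [0, 0, 0.001], 0],
    [0.06, [0, 0, 0.001], 0],
    [0.06, [0, 0, 0.001], 0],
    [0.06, [0, 0, 0.001], 0],
    [0.06, [0, 0, 0], 0],
    [0.06, [0, 0, 0], 0]
  ]
}}

```text
clock: 13.98
position: [0.492, 0.2045, 0.1042]
orientation: [0.035, 0.999, 0.0, 0.0]
ft_force: [4.6, -1.7, -0.9]
opening: 0.0699
grip_force: 12.0
```

```bash
python3 -c "from h import *;st()"
```

```text
inbox [-0.0188  0.0001] z 0.1042 F [ 4.58 -1.71 -0.91] T [-0.612 -1.419 -0.035] 0.06992443843832052 11.999950557947159 13.9833
```

There's contact: the near edge is on the ledge and wall (Fx +4.6 N). I'll back off in +x while lowering further.

Emit:
{"op": "apply_moves", "data": {
  "steps": [
    [0.06, [-0.001, 0, 0], 0],
    [0.06, [-0.001, 0, 0], 0],
    [0.06, [-0.001, 0, 0], 0],
    [0.06, [-0.0005, 0, 0.001], 0],
    [0.06, [-0.0005, 0, 0.001], 0],
    [0.06, [-0.0005, 0, 0.001], 0],
    [0.06, [-0.0005, 0, 0.001], 0],
    [0.06, [0, 0, 0], 0],
    [0.06, [0, 0, 0], 0],
    [0.06, [0, 0, 0], 0]
  ]
}}

```text
clock: 14.82
position: [0.4966, 0.2042, 0.1]
orientation: [0.035, 0.999, 0.0, 0.0]
ft_force: [-1.8, 0.8, -4.0]
opening: 0.0698
grip_force: 12.0
```

```bash
python3 -c "from h import *;st()"
```

```text
inbox [-0.0142  0.0001] z 0.1 F [-1.77  0.84 -3.99] T [-0.045 -0.043  0.061] 0.06978356088867015 11.999731957912445 14.8167
```

Emit:
{"op": "apply_moves", "data": {
  "steps": [
    [0.06, [0, 0, 0.001], 0],
    [0.06, [0, 0, 0.001], 0],
    [0.06, [-0.0005, 0, 0.001], 0],
    [0.06, [-0.0005, 0, 0.001], 0],
    [0.06, [-0.0005, 0, 0.001], 0],
    [0.06, [-0.0005, 0, 0.001], 0],
    [0.06, [0, 0, 0], 0],
    [0.06, [0, 0, 0], 0],
    [0.06, [0, 0, 0], 0],
    [0.06, [0, 0, 0], 0]
  ]
}}

```text
clock: 15.65
position: [0.4983, 0.2042, 0.095]
orientation: [0.035, 0.999, 0.0, 0.0]
ft_force: [-5.0, 0.5, 7.7]
opening: 0.0702
grip_force: 12.0
```

```bash
python3 - <<'E'
from rig import manip; from h import *; import cv2
st()
m=manip.camera_model("wrist"); np.savez("w5.npz",**m)
w=manip.read_camera("wrist");t=manip.read_camera("side")[170:350,180:360]
T=manip.read_camera("top")[160:300,130:250]
o=np.vstack([cv2.resize(w[:300],(560,300)),np.hstack([cv2.resize(t,(300,300)),cv2.resize(T,(260,300))])])
cv2.imwrite("pics/w5.png",cv2.cvtColor(o,cv2.COLOR_RGB2BGR))
E
```

```text
inbox [-0.0124  0.0002] z 0.095 F [-5.01  0.47  7.74] T [0.012 2.104 0.01 ] 0.0701620812553957 12.000568807125092 15.65
```

View pics/w5.png

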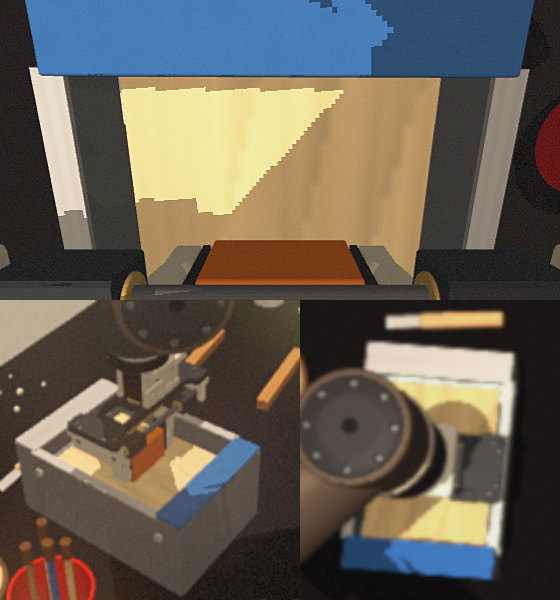

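Both ends are inside the opening. Something supports the panel with about 11 N. I'll estimate its tilt from the wrist picture, using the side edges (120,80)/(146,245) and (440,80)/(414,245).

```bash
python3 - <<'E'
from h import *
for f,rows in(("w5.npz",[(80,120,440.5),(245,145.5,414.5)]),):
    m=dict(np.load(f))
    for r,u,v in rows:
        z=np.linspace(.04,.15,111); w=[np.linalg.norm(np.diff(back(m,[(u,r),(v,r)],k),axis=0)) for k in z]
        k=np.interp(-.15,-np.array(w),z); print(r,"z",k.round(4),inbox(back(m,[(280,r)],k)[0]).round(4))
E
```

```text
80 z 0.0837 [-0.0994  0.0001]
245 z 0.0778 [-0.0134  0.0001]
```

The panel is nearly flat and the load is roughly central, so it's on both ledges. I'll ease the load, then slide it toward the stop.

Emit:
{"op": "apply_moves", "data": {
  "steps": [
    [0.06, [0, 0, -0.0005], 0],
    [0.06, [0, 0, -0.0005], 0],
    [0.06, [0, 0, 0], 0],
    [0.06, [-0.001, 0, 0], 0],
    [0.06, [-0.001, 0, 0], 0],
    [0.06, [-0.001, 0, 0], 0],
    [0.06, [-0.001, 0, 0], 0],
    [0.06, [0, 0, 0], 0],
    [0.06, [0, 0, 0], 0],
    [0.06, [0, 0, 0], 0]
  ]
}}

```text
clock: 16.63
position: [0.5027, 0.2037, 0.0951]
orientation: [0.035, 0.999, -0.0, 0.0]
ft_force: [-0.2, -0.2, -0.1]
opening: 0.0702
grip_force: 12.0
```

```bash
python3 -c "from h import *;st()"
```

```text
inbox [-0.008 -0.   ] z 0.0951 F [-0.21 -0.25 -0.06] T [-0.121  0.138  0.023] 0.07021929232560323 11.999969780445099 16.6333
```

Emit:
{"op": "apply_moves", "data": {
  "steps": [
    [0.06, [-0.001, 0, 0], 0],
    [0.06, [-0.001, 0, 0], 0],
    [0.06, [-0.001, 0, 0], 0],
    [0.06, [-0.001, 0, 0], 0],
    [0.06, [-0.001, 0, 0], 0],
    [0.06, [-0.0005, 0, 0], 0],
    [0.06, [-0.0005, 0, 0], 0],
    [0.06, [0, 0, 0], 0],
    [0.06, [0, 0, 0], 0],
    [0.06, [0, 0, 0], 0]
  ]
}}

```text
clock: 17.47
position: [0.5086, 0.2033, 0.095]
orientation: [0.035, 0.999, 0.0, 0.0]
ft_force: [-0.6, -0.3, -0.6]
opening: 0.0701
grip_force: 12.0
```

```bash
python3 -c "from h import *;st()"
```

```text
inbox [-0.0021  0.    ] z 0.095 F [-0.6  -0.29 -0.58] T [-0.051  0.311  0.009] 0.07008177453187944 11.999996602535248 17.4667
```

Now slower, feeling for the stop.

Emit:
{"op": "apply_moves", "data": {
  "steps": [
    [0.06, [-0.0005, 0, 0], 0],
    [0.06, [-0.0005, 0, 0], 0],
    [0.06, [-0.0005, 0, 0], 0],
    [0.06, [-0.0005, 0, 0], 0],
    [0.06, [-0.0005, 0, 0], 0],
    [0.06, [0, 0, 0], 0],
    [0.06, [0, 0, 0], 0],
    [0.06, [0, 0, 0], 0],
    [0.06, [0, 0, 0], 0],
    [0.06, [0, 0, 0], 0]
  ]
}}

```text
clock: 18.3
position: [0.5111, 0.2031, 0.095]
orientation: [0.035, 0.999, -0.0, 0.0]
ft_force: [-1.0, 0.1, -1.9]
opening: 0.0694
grip_force: 12.0
```

```bash
python3 -c "from h import *;st()"
```

```text
inbox [0.0004 0.    ] z 0.095 F [-0.95  0.14 -1.85] T [-0.061  0.177 -0.019] 0.06942715455131164 11.99984148144722 18.3
```

Emit:
{"op": "apply_moves", "data": {
  "steps": [
    [0.06, [-0.0005, 0, 0], 0],
    [0.06, [-0.0005, 0, 0], 0],
    [0.06, [-0.0005, 0, 0], 0],
    [0.06, [-0.0005, 0, 0], 0],
    [0.06, [0, 0, 0], 0],
    [0.06, [0, 0, 0], 0],
    [0.06, [0, 0, 0], 0],
    [0.06, [0, 0, 0], 0],
    [0.06, [0, 0, 0], 0],
    [0.06, [0, 0, 0], 0]
  ]
}}

```text
clock: 19.13
position: [0.5128, 0.203, 0.0951]
orientation: [0.035, 0.999, -0.0, -0.0]
ft_force: [-4.5, 1.3, 0.8]
opening: 0.0703
grip_force: 12.0
```

```bash
python3 -c "from h import *;st()"
```

```text
inbox [0.0021 0.    ] z 0.0951 F [-4.46  1.28  0.79] T [ 0.422  1.672 -0.003] 0.07033943992207431 11.99998363852501 19.1333
```

Emit:
{"op": "apply_moves", "data": {
  "steps": [
    [0.06, [-0.0005, 0, 0], 0],
    [0.06, [-0.0005, 0, 0], 0],
    [0.06, [0, 0, 0], 0],
    [0.06, [0, 0, 0], 0],
    [0.06, [0, 0, 0], 0],
    [0.06, [0, 0, 0], 0],
    [0.06, [0, 0, 0], 0],
    [0.06, [0, 0, 0], 0],
    [0.06, [0, 0, 0], 0],
    [0.06, [0, 0, 0], 0]
  ]
}}

```text
clock: 19.97
position: [0.5129, 0.203, 0.095]
orientation: [0.035, 0.999, -0.0, -0.001]
ft_force: [-10.4, 2.9, 4.8]
opening: 0.07
grip_force: 12.0
```

```bash
python3 - <<'E'
from rig import manip; from h import *; import cv2
st()
m=manip.camera_model("wrist"); np.savez("w6.npz",**m)
w=manip.read_camera("wrist");t=manip.read_camera("side")[190:320,185:345]
o=np.vstack([w[:280,:],cv2.resize(t,(560,320),interpolation=cv2.INTER_CUBIC)])
cv2.imwrite("pics/w6.png",cv2.cvtColor(o,cv2.COLOR_RGB2BGR))
E
```

```text
inbox [0.0022 0.    ] z 0.095 F [-10.37   2.89   4.77] T [ 1.073  3.592 -0.005] 0.06995003504989694 12.000322043895721 19.9667
```

View pics/w6.png

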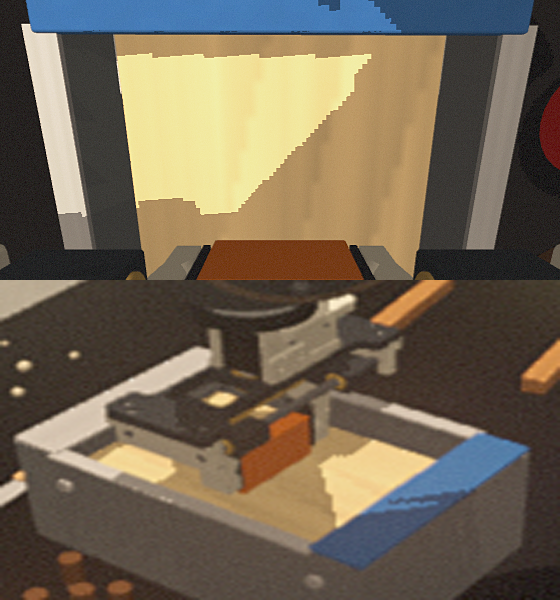

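The panel is home: the force rises to 10 N with no motion, and it's under both lips. I'll relieve the push, settle it with a light grip, then open the fingers.

Emit:
{"op": "apply_moves", "data": {
  "steps": [
    [0.06, [0.0005, 0, 0], 0],
    [0.06, [0.0005, 0, 0], 0],
    [0.06, [0, 0, 0.0005], 0],
    [0.06, [0, 0, 0], 0],
    [0.06, [0, 0, 0], 0],
    [0.06, [0, 0, 0], 0],
    [0.06, [0, 0, 0], 0],
    [0.06, [0, 0, 0], 0],
    [0.06, [0, 0, 0], 0],
    [0.06, [0, 0, 0], 0]
  ],
  "force": 5
}}

```text
clock: 20.9
position: [0.5131, 0.203, 0.0949]
orientation: [0.035, 0.999, 0.0, 0.0]
ft_force: [-4.8, 0.7, 4.5]
opening: 0.0696
grip_force: 5.0
```

```bash
python3 -c "from h import *;st()"
```

```text
inbox [0.0024 0.0001] z 0.0949 F [-4.77  0.65  4.54] T [0.166 1.815 0.019] 0.06958205708398857 5.000105649232864 20.9
```

Emit:
{"op": "apply_moves", "data": {
  "steps": [
    [0.072, [0, 0, 0], 0],
    [0.074, [0, 0, 0], 0],
    [0.078, [0, 0, 0], 0],
    [0.083, [0, 0, 0], 0],
    [0.0876, [0, 0, 0], 0],
    [0.0876, [0, 0, 0], 0],
    [0.0876, [0, 0, -0.005], 0],
    [0.0876, [0, 0, -0.01], 0],
    [0.0876, [0, 0, -0.01], 0],
    [0.0876, [0, 0, -0.01], 0]
  ]
}}

```text
clock: 21.73
position: [0.5133, 0.2031, 0.1311]
orientation: [0.035, 0.999, 0.0, 0.0]
ft_force: [1.3, -0.2, -0.5]
opening: 0.0873
grip_force: 0.0
```

Emit:
{"op": "apply_moves", "data": {
  "steps": [
    [0.0876, [0, 0, -0.015], 0],
    [0.0876, [0, 0, -0.015], 0],
    [0.0876, [0, 0, -0.015], 0],
    [0.0876, [0, 0, -0.015], 0],
    [0.0876, [0, 0, -0.015], 0],
    [0.0876, [0, 0, -0.015], 0],
    [0.0876, [0, 0, -0.015], 0],
    [0.0876, [0, 0, -0.01], 0],
    [0.0876, [0, 0, -0.005], 0],
    [0.0876, [0, 0, 0], 0]
  ]
}}

```text
clock: 22.57
position: [0.5134, 0.2033, 0.2512]
orientation: [0.035, 0.999, 0.001, 0.001]
ft_force: [-0.0, 0.7, -0.1]
opening: 0.0876
grip_force: 0.0
```

```bash
python3 - <<'E'
from rig import manip; from h import *; import cv2
st()
m=manip.camera_model("wrist"); np.savez("w7.npz",**m)
w=manip.read_camera("wrist");t=manip.read_camera("side")[190:320,185:345]
o=np.vstack([w[:280,:],cv2.resize(t,(560,320),interpolation=cv2.INTER_CUBIC)])
cv2.imwrite("pics/w7.png",cv2.cvtColor(o,cv2.COLOR_RGB2BGR))
E
```

```text
inbox [0.0027 0.0004] z 0.2512 F [-0.03  0.69 -0.06] T [-0.06  -0.017  0.003] 0.08758912013522668 0.0 22.5667
```

View pics/w7.png

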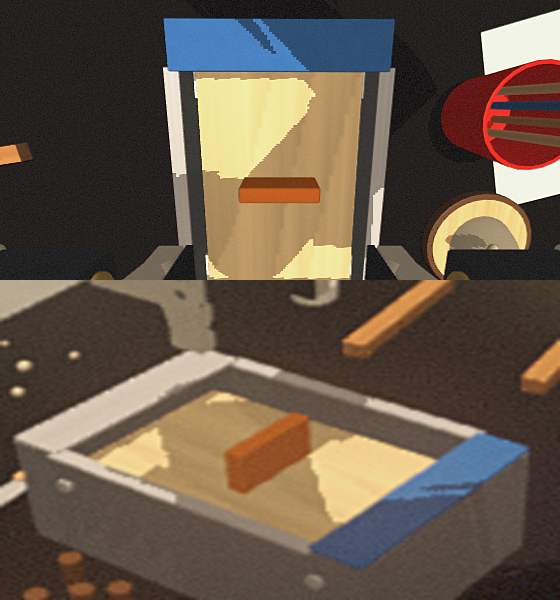

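The panel lies flat under both lips, the gripper is clear, and the bystanders haven't moved. I'm handing the job in.

```bash
python3 -c "from rig import manip;print(manip.sign_off())"
```

```text
the job is handed in; nothing more can be done
None
```

The panel lies flat under both lips and pushed against the stop, it has been let go, and the job is handed in (about 23 s used); the sign-off gave no verdict, and I gripped the block across its 70 mm rather than its 14 mm so the panel could pivot, since the tool cannot tilt.

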